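# Fit the cover and cross handle to a tap and hold it down

## Robot

A 7-joint arm with a two-finger parallel gripper is mounted at the origin on the work surface. World frame = base frame: x ahead of the robot, y to its left, z up, the work surface at z = 0. Lengths are in m, angles in rad, forces in N, time in s.
With the tool pointing down it reaches from about 0.4 to 0.875 m from the base axis. Payload 19.3 kg.
Tool frame: the origin (TCP) lies at the very end of the fingers, on their centre line; the grasp point (between the pads) lies 19 mm behind it; z points along the fingers, y is the line along which they close (so a half turn about z gives the same grasp; the last joint's range is limited). The gripper opens to 85 mm and grips with 20 to 120 N. Pads are 22 mm wide; open, the fingers measure 114 mm over their backs; the gripper's body (76 mm by 85 mm) begins 54 mm behind the grasp point. The pads swing forward as they close: fully open they stand 13 mm farther back than shut.
Start: joints at [-1.192, 0.521, -0.036, 1.599, 0.021, 1.021, -0.113], TCP at [0.271, 0.563, 0.231] pointing down, gripper open.
Joint ranges: [-2.91, 2.91], [-0.3, 2.13], [-1.5, 1.42], [0.17, 2.43], [-1.26, 4.41], [0.16, 1.93], [-2.52, 2.52]. Speed limits (rad/s): [1.89, 1.89, 2.39, 2.39, 3.01, 3.01, 3.01].

## Interface

Orientations are given as [roll, pitch, yaw] about the fixed x, y, z axes, in that order (R = Rz(yaw) Ry(pitch) Rx(roll)).
In Python, from rig import get_obs, eyes, ctrl, nets gives the robot as it stands.
- The arm moves only by the shell command python3 -m pendant 'ROWS'. ROWS is JSON, a list of rows, each an object with "rotation": the turn, a rotation vector about the tool's x, y, z as a fraction of full scale, a list of three; "dp": the shift along the tool's x, y, z as a fraction of full scale, a list of three; "fingers": the closure in counts, from 0 (fully open) to 255 (shut). In form: [{"rotation": [rx, ry, rz], "dp": [tx, ty, tz], "fingers": fingers}, ...]. A call has 1 to 8 rows; each row is the pose to reach, as a shift and turn from the pose commanded when the call began, along the tool's axes at that moment; what a row does not reach only later rows make up. Full scale, the value 1, is 0.25 m for a shift and 45 degrees for a turn. A row lasts 1/8 s, in which the tool goes at most 62.5 mm and 10.7 degrees, less where a joint would pass 70% of its speed; a pose out of reach is approached as far as the arm can. A call with a number of a shift or a turn outside -1 to 1 is refused whole. A call with a gripper value outside its range is refused whole. The fingers move at their own pace and stop on an object; the grip force is fixed at half the most. Time passes only in rows, so rows that repeat a pose let the fingers close. It gives the time, the measured TCP pose, the force, the opening and the grip force at its end, in the units of the state.
- get_obs(): the state, without advancing time (a new reading comes with each control period).
- eyes.get_image(name): name is "side" or "top" or "wrist"; returns (picture, depth): 384x512x3 uint8, red, green, blue; 384x512 float32, m along the optical axis (not along the pixel's ray), 0 where there is no reading.
- eyes.calibration(name): a dict with "vfov" (degrees; the focal length in pixels is half the picture's height over the tangent of half this angle, whatever the lens; pixels are square), "cx", "cy" (the principal point, pixels), "k1" (the pictures are not rectified: a ray, as slopes to the right and down, at radius r is drawn at 1 + k1 r^2 times it, then the intrinsics apply), "R" (3x3) and "t" (3): a world point X has camera coordinates R X + t. Camera axes: x right, y down, z forward; pixel columns grow to the right and rows downward; lengths in m; the calibration is good to about 2 mm. A picture is of the moment at which its call begins: read the wrist's pose just before it. calibration takes no time and is no camera call; for the wrist camera it gives the pose at the moment of the call.
- ctrl.sign_off(): hands the job in; it is judged then, once.
Trained networks look in the newest picture that a camera, given by its name, has taken for a name from the list of things; names that differ only in an ending like _2 or _b are one class to them, and where a whole thing is asked for, a point or a joint stands for the part that bears it (a point fixed in the world has none). Each returns a list of dicts, best first, with "score" (0 to 1); they miss things now and then, are a little off and sometimes report something else, mostly with a low value. They report only what shows in the picture. A call takes as long as a camera call. They do not tell look-alikes from the thing itself.
- nets.outline_of(query, camera): "mask" (384x512 bool, what is visible of it) and "extent" ([left, top, right, bottom] as shares, 0 to 1, of the picture: columns of its width, rows of its height, round what is visible of it).
- nets.tip_of(query, camera): "at" ([column, row] as shares, 0 to 1, of the picture: columns of its width, rows of its height: a listed point, or the origin of a listed thing).
The state is a dict: "time_s": time; "q": joint angles; "joint_velocities": joint speeds; "joint_efforts": joint torques, N m; "position": TCP position; "tool_rot": TCP orientation; "contact_force": force on the tool from outside, world axes, zero at the start; "moment": the same for the moment, N m; "width": opening from 0.0 (shut) to 1.0 (fully open); "gripper_force": force on a finger pad.
Only numpy, scipy, OpenCV 4.12 (cv2) and the standard library are available. Lean on these libraries where they do the work, as an engineer would, in place of code of your own. Each camera call takes 0.05 s, during which the arm holds its last target. There are 200 camera calls.

## Task

Finish putting together the pillar tap on the glass shelf: lower the chrome bell cover over the bare stem until it sits seated and level on the rim of the tap body, and let go of it. Then set the cross handle on the stem, turned so that its splines mesh with the ribs, slide it fully home against the spring, and finish still holding it pressed down there, ready for a colleague to tighten its grub screw. Leave the other things on the shelf where they are.

Things in the scene. Friction and masses are not known exactly. Their poses are not given: they have to be found in the camera images.
- cover_center (a point): loose chrome bell cover (round cap with a hole), 54 mm outside, 18 mm high, 0.09 kg, lying open side down on the glass shelf. Point: on its axis, 9 mm above its lower edge; z up. Skirt 48 mm inside, 14 mm deep; 4 mm top plate with a 33 mm hole. Seated, the plate's underside rests on the tap's rim and this point is 5 mm below the point rim.
- handle_center (a point): loose chrome cross handle, blue spot on top, 0.16 kg, standing on the glass: hub 34 mm wide, 30 high; 54 mm over opposite flat arm ends, arms 14 mm wide, 13 to 28 mm up. Point: on its axis, 15 mm up; x, y along the arms, z up. Under it a 23 mm bore, 21 mm deep; from 8 mm up four 5.2 mm wide teeth stand in on the diagonals between the arms, 14 mm between opposite tips.
- rim (a point): centre of the flat top rim of the chrome pillar tap, bolted to the shelf: rim 44 mm in diameter, 70 mm above the glass, whose top is at z = 0.03 m. z up; the spout points along -x, reaches 99 mm from the axis and stays 19 mm or more below the rim.
- stem_top (a point): top of the brass stem on the tap's axis, 27 mm above the rim: 11 mm core, four ribs 4 mm wide, 20 mm over opposite ribs, ending 2 mm below this point. x, y along the ribs. The handle meshes with its arms in line with the ribs (to about 8 degrees, any quarter turn): handle_center 6 mm below this point fully home, 5 mm above it when riding unmeshed on the ribs. Stem stiff to turn, 0.4 N m.
- spring_washer (a joint): how far the sprung steel thrust washer around the stem is pushed down, m: 0 at rest (its top 12 mm above the rim), 0.006 with the handle fully home. The washer is 28 mm in diameter and passes through the cover's hole. The spring starts at 4 N and reaches 10 N at home; when nobody presses, it lifts the handle off home again.
- aerator: loose chrome aerator housing, 25 mm in diameter, 20 mm high, leave alone. Origin at the centre of its underside.
- flush_button: loose round white flush button in a chrome ring, 58 mm in diameter, 20 mm high, leave alone. Origin at the centre of its underside.
- hex_key: loose hex key with a blue T handle (70 x 22 x 16 mm), 105 mm long in all, lying flat, leave alone. Origin under its middle; shaft along +y.
- pipe_bend: loose grey polypropylene pipe bend, 48 mm over the sockets, 96 x 96 mm over all, lying flat, leave alone. Origin under its corner.
- brass_nut: loose brass hexagon nut, 32 mm across flats, 14 mm high, leave alone. Origin at the centre of its underside.
- carton: fixed cardboard carton, 70 x 85 x 110 mm, at the back of the shelf; leave alone. Origin at the centre of its underside. To its right, in the far right corner of the shelf (about 0.71 m ahead, 0.45 m to the right), stands a fixed white plastic cabinet with a swing door, 120 x 170 mm and 190 mm high.
Mind the look-alikes: they are no part of the job. Leave any orange or pink look-alike of the part that bears handle_center alone.

How it is judged:
On the way, in this order (a step that is already met when the one before it is completed fails the run):
1. the cover sits seated and level on the rim and has been let go (z of cover_center in the frame of rim below -0.003 m and horizontal distance between cover_center and rim below 0.004 m and angle between cover_center's own z axis and vertical below 0.06 rad and contact force between the fingers and cover below 0.1 N), for 0.3 s.
2. the handle's splines have meshed and it has slid down on to the spring washer (horizontal distance between handle_center and stem_top below 0.003 m and angle between handle_center's own z axis and vertical below 0.07 rad and z of handle_center in the frame of stem_top below 0.001 m), for 0.1 s.
At the end, for the whole second after the job is handed in: Through the last second the robot keeps the meshed handle pressed: within 1.5 mm of home, 3 mm of the axis, upright to 4 degrees, still, the spring washer down 4.5 mm or more and bearing over 5 N; the cover is seated within 2 mm, 4 mm of the axis, level to 3.4 degrees (z of cover_center in the frame of rim below -0.003 m and horizontal distance between cover_center and rim below 0.004 m and angle between cover_center's own z axis and vertical below 0.06 rad and horizontal distance between handle_center and stem_top below 0.003 m and angle between handle_center's own z axis and vertical below 0.07 rad and z of handle_center in the frame of stem_top below -0.0045 m and value of joint spring_washer above 0.0045 m and contact force between handle and spring_washer above 5 N and contact force between any of the fingers, the arm and handle above 1 N and linear speed of handle below 0.02 m/s); the arm keeps its last pose, push and grip.
It fails at once if the chrome aerator housing is moved more than 20 mm (distance of aerator from where it was at the start of the episode above 0.02 m).
It fails at once if the white flush button is moved more than 20 mm (distance of flush_button from where it was at the start of the episode above 0.02 m).
It fails at once if the blue-handled hex key is moved more than 20 mm (distance of hex_key from where it was at the start of the episode above 0.02 m).
It fails at once if the grey pipe bend is moved more than 20 mm (distance of pipe_bend from where it was at the start of the episode above 0.02 m).
It fails at once if the brass nut is moved more than 20 mm (distance of brass_nut from where it was at the start of the episode above 0.02 m).
It also fails if it takes over 54 s, if anything falls off the work surface, if the arm or the gripper's body presses on something with over 40 N, if the wrist force passes 120 N, or if a joint passes its speed limit or range.

## Working session

There is one attempt and no reset: what is moved stays moved. The work goes in short steps, Python scripts to look and compute and a shell command to move; the robot and the scene stay as the last step left them, time stands still between calls to the robot, and variables do not carry over. Pictures are saved under pics/ and viewed, at most 10 in all, crops included, and the job is handed in when it is done.

```bash
ls; mkdir -p pics
cat > h.py <<'E'
import numpy as np, cv2
from rig import get_obs, eyes, ctrl, nets
from scipy.spatial.transform import Rotation as Ro
def ray(cal,u,v):
    f=192/np.tan(np.radians(cal['vfov'])/2)
    x,y=(u-cal['cx'])/f,(v-cal['cy'])/f
    rd=np.hypot(x,y); r=rd
    for _ in range(30): r=rd/(1+cal['k1']*r*r)
    s=r/rd if rd>0 else 1
    return np.array([x*s,y*s,1.])
def toworld(cal,u,v,d): # depth along axis
    return np.array(cal['R']).T@(ray(cal,u,v)*d-np.array(cal['t']))
def onz(cal,u,v,z):
    R=np.array(cal['R']);c=-R.T@np.array(cal['t']);d=R.T@ray(cal,u,v)
    return c+d*(z-c[2])/d[2]
def proj(cal,X):
    f=192/np.tan(np.radians(cal['vfov'])/2)
    p=np.array(cal['R'])@np.array(X)+np.array(cal['t']);x,y=p[0]/p[2],p[1]/p[2];k=1+cal['k1']*(x*x+y*y)
    return np.array([cal['cx']+f*x*k,cal['cy']+f*y*k])
def cloud(cal,D,m):
    vs,us=np.nonzero(m&(D>0))
    return np.array([toworld(cal,u,v,D[v,u]) for u,v in zip(us,vs)])
def save(n,im): cv2.imwrite('pics/'+n+'.png',im[...,::-1])
E
cat > a.py <<'E'
from h import *
print(get_obs())
ims=[]
for c in ['top','side']:
    im,D=eyes.get_image(c);cal=eyes.calibration(c);ims.append(im)
    np.save(c+'.npy',D);cv2.imwrite(c+'_raw.png',im[...,::-1])
    print(c,'cam at',-np.array(cal['R']).T@np.array(cal['t']),cal['vfov'],cal['k1'])
    for q,z in [('cover_center',.039),('handle_center',.045),('rim',.1),('stem_top',.127)]:
        for r in nets.tip_of(q,c)[:4]:
            u,v=r['at'][0]*512,r['at'][1]*384
            print(q,round(r['score'],2),round(u),round(v),onz(cal,u,v,z).round(4))
    for q in ['cover_center','handle_center','flush_button']:
        for r in nets.outline_of(q,c)[:4]:
            print(q,'mask',round(r['score'],2),(np.array(r['extent'])*[512,384,512,384]).round(),r['mask'].sum())
save('top0',cv2.resize(ims[0],(800,600)));save('side0',cv2.resize(ims[1],(800,600)))
E
python3 a.py
```

```text
pics
{'time_s': 0.0, 'q': array([-1.19218429,  0.52203329, -0.03634734,  1.59998883,  0.0212302 ,
        1.02110074, -0.11280459]), 'joint_velocities': array([-6.78105101e-04, -9.64322545e-04,  1.09839173e-04,  2.86471903e-04,
        9.93965063e-05, -1.19200568e-03, -1.80032311e-03]), 'joint_efforts': array([-1.34264599e-03, -9.27120996e+01,  1.97911732e+00, -3.69962633e+01,
        1.77399558e-02,  7.79947004e-03, -2.09389412e-06]), 'position': array([0.27107077, 0.56278865, 0.23072037]), 'tool_rot': array([-3.14045254e+00,  9.71560949e-05,  2.69279884e+00]), 'contact_force': array([0.62428618, 0.51543946, 0.02435638]), 'moment': array([ 0.01802266,  0.05458756, -0.00585082]), 'gripper_force': 0.0, 'width': 0.9974964827959326}
top cam at [ 0.38279891 -0.04774058  1.337299  ] 45.742761325142794 -0.05396576615971524
cover_center 0.75 153 167 [0.5591 0.2517 0.039 ]
handle_center 0.79 400 272 [ 0.2583 -0.4551  0.045 ]
handle_center 0.71 336 262 [ 0.2882 -0.272   0.045 ]
handle_center 0.61 342 173 [ 0.5417 -0.2931  0.045 ]
handle_center 0.56 369 266 [ 0.2757 -0.3652  0.045 ]
rim 0.68 2
[... 396 characters left out ...]
5. 269.] 171
flush_button mask 0.54 [222.  97. 241. 119.] 294
side cam at [ 0.13466704 -0.99848194  0.91094498] 55.24751406721941 -0.05943549328869625
cover_center 0.66 239 149 [0.5498 0.243  0.039 ]
handle_center 0.68 218 256 [ 0.2936 -0.291   0.045 ]
handle_center 0.52 219 283 [ 0.2692 -0.3843  0.045 ]
handle_center 0.51 228 314 [ 0.2608 -0.4857  0.045 ]
handle_center 0.46 294 238 [ 0.5416 -0.3059  0.045 ]
rim 0.96 250 171 [0.5097 0.0049 0.1   ]
cover_center mask 0.59 [232. 143. 250. 152.] 103
handle_center mask 0.74 [209. 245. 223. 266.] 173
handle_center mask 0.67 [211. 273. 230. 291.] 225
handle_center mask 0.54 [285. 227. 302. 243.] 161
handle_center mask 0.52 [215. 306. 234. 323.] 262
```

View pics/top0.png

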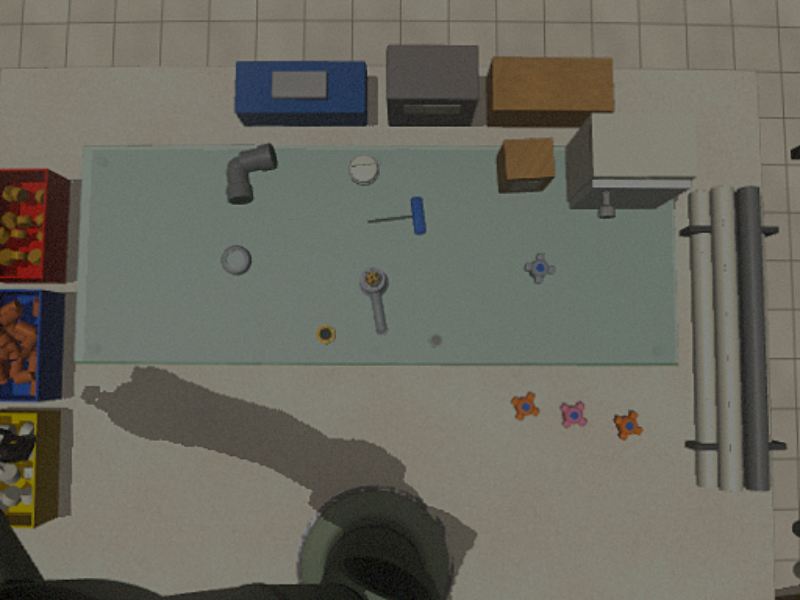

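Run:
```python
import cv2,numpy as np
a=cv2.imread('top_raw.png');b=cv2.imread('side_raw.png')
c1=cv2.resize(a[155:295,315:425],(400,509),interpolation=cv2.INTER_CUBIC)
c2=cv2.resize(b[215:335,195:310],(400,417),interpolation=cv2.INTER_CUBIC)
o=np.zeros((509,800,3),np.uint8);o[:,:400]=c1;o[:417,400:]=c2
cv2.imwrite('pics/cand.png',o)
```

```text
(no output)
```

View pics/cand.png

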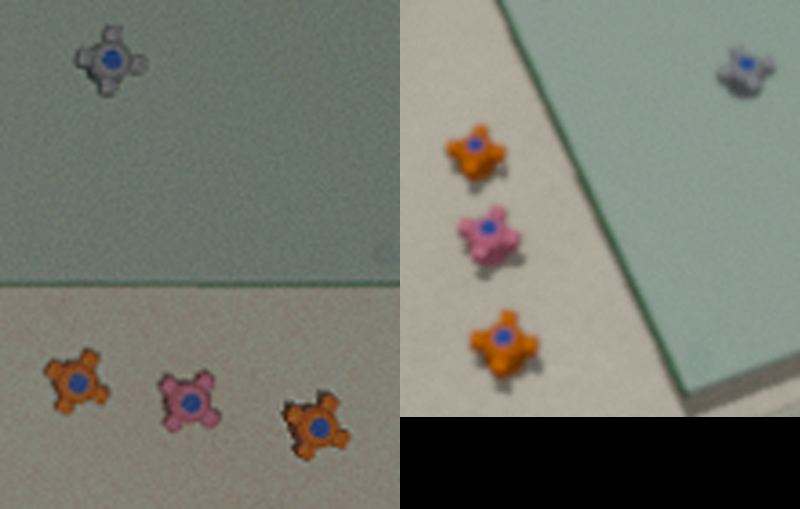

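The networks report four cross handles in the top view (raw pixels). They are orange (336,262), pink (369,266), orange (400,272) and chrome (345,171). Only the chrome one, on the glass, fits the description, and the crop confirms it. The chrome cap at (151,166) is the cover; the white disc at (232,108) is the flush button. The tap is at (239,178), with its spout pointing roughly toward -x.

I'll move above the cover first.

```bash
python3 -m pendant '[{"rotation":[0,0,0],"dp":[-0.2,-0.08,0],"fingers":0},{"rotation":[0,0,0],"dp":[-0.4,-0.16,0],"fingers":0},{"rotation":[0,0,0],"dp":[-0.6,-0.24,0],"fingers":0},{"rotation":[0,0,0],"dp":[-0.786,-0.316,0],"fingers":0}]'
python3 -m pendant '[{"rotation":[0,0,-0.19],"dp":[-0.2,-0.08,0],"fingers":0},{"rotation":[0,0,-0.38],"dp":[-0.4,-0.16,0],"fingers":0},{"rotation":[0,0,-0.57],"dp":[-0.6,-0.24,0],"fingers":0},{"rotation":[0,0,-0.57],"dp":[-0.786,-0.316,0],"fingers":0},{"rotation":[0,0,-0.57],"dp":[-0.786,-0.316,0],"fingers":0},{"rotation":[0,0,-0.57],"dp":[-0.786,-0.316,0],"fingers":0}]'
cat > look.py <<'E'
from h import *
import sys
name,q,z=sys.argv[1],sys.argv[2].split(','),[float(a) for a in sys.argv[3].split(',')]
o=get_obs();cal=eyes.calibration('wrist');im,D=eyes.get_image('wrist')
np.save(name+'.npy',D);cv2.imwrite(name+'_raw.png',im[...,::-1])
import pickle;pickle.dump((cal,im,D,o),open(name+'.pkl','wb'))
print(o['time_s'],o['position'].round(4),o['tool_rot'].round(4),o['q'].round(2),'cam',(-np.array(cal['R']).T@np.array(cal['t'])).round(3))
for a,b in zip(q,z):
    for r in nets.tip_of(a,'wrist')[:3]:
        u,v=r['at'][0]*512,r['at'][1]*384
        print(a,round(r['score'],2),round(u),round(v),onz(cal,u,v,b).round(4))
    for r in nets.outline_of(a,'wrist')[:2]:
        m=r['mask'];P=cloud(cal,D,m)
        (u,v),rad=cv2.minEnclosingCircle(np.argwhere(m)[:,::-1].astype(np.float32))
        print(a,'mask',round(r['score'],2),(np.array(r['extent'])*[512,384,512,384]).round(),m.sum(),'z pct',np.percentile(P[:,2],[5,50,95]).round(4) if len(P) else None,'circ',round(u),round(v),round(rad),onz(cal,u,v,b).round(4))
save(name,im)
E
python3 look.py w1 cover_center 0.048
```

```text
time_s: 1.3
position: [0.4151, 0.4051, 0.2315]
tool_rot: [3.141, 0.0, 2.692]
contact_force: [-0.0, 0.4, 0.1]
width: 1.001
gripper_force: 0.0
time_s: 2.05
position: [0.5563, 0.2507, 0.2312]
tool_rot: [3.141, -0.0, 3.14]
contact_force: [-0.3, 0.4, -0.1]
width: 1.002
gripper_force: 0.0
2.05 [0.5563 0.2507 0.2312] [ 3.1413e+00 -4.0000e-04  3.1405e+00] [-0.47  0.5  -0.07  1.64  0.04  1.01  1.02] cam [0.482 0.251 0.374]
cover_center 0.8 256 177 [0.5596 0.2554 0.048 ]
cover_center mask 0.97 [237. 153. 283. 198.] 1035 z pct [0.0308 0.0467 0.0486] circ 258 175 23 [0.5572 0.2582 0.048 ]
```

View pics/w1.png

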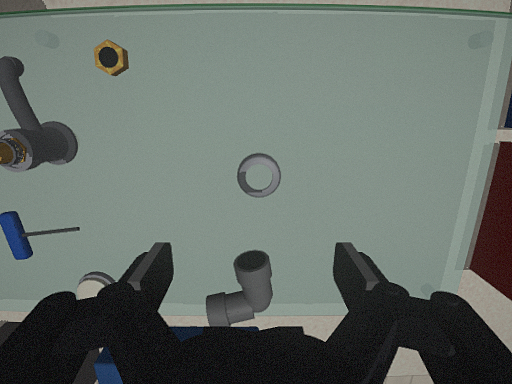

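The cover is at (260,175) with its ring clearly visible. The pipe bend is at (240,290) and the tap at the left edge. I'll lower the tool and look again from close by.

```bash
python3 -m pendant '[{"rotation":[0,0,0],"dp":[-0.008,0.022,0.2],"fingers":0},{"rotation":[0,0,0],"dp":[-0.008,0.022,0.4],"fingers":0},{"rotation":[0,0,0],"dp":[-0.008,0.022,0.4],"fingers":0},{"rotation":[0,0,0],"dp":[-0.008,0.022,0.4],"fingers":0}]'
python3 look.py w2 cover_center 0.048
python3 - <<'E'
from h import *
import pickle
cal,im,D,o=pickle.load(open('w2.pkl','rb'))
g=cv2.cvtColor(im,cv2.COLOR_RGB2GRAY)
m=nets.outline_of('cover_center','wrist')[0]['mask']
vs,us=np.nonzero(m)
P=cloud(cal,D,m); T=P[(P[:,2]>.044)&(P[:,2]<.056)]
print(len(T),np.median(T[:,2]),(T[:,:2].min(0)+T[:,:2].max(0))/2,np.ptp(T[:,:2],axis=0))
c,r=cv2.minEnclosingCircle((T[:,:2]*1000).astype(np.float32));print(c,r)
# hole
print('percentiles',np.percentile(T[:,:2],[1,99],axis=0))
E
```

```text
time_s: 2.7
position: [0.5592, 0.2565, 0.1331]
tool_rot: [3.141, 0.001, 3.141]
contact_force: [1.0, 0.2, 0.8]
width: 1.001
gripper_force: 0.0
2.7 [0.5592 0.2565 0.1331] [3.1408e+00 1.4000e-03 3.1410e+00] [-0.48  0.62 -0.07  1.71  0.05  0.81  1.  ] cam [0.485 0.257 0.275]
cover_center 0.96 252 196 [0.5565 0.2562 0.048 ]
cover_center 0.24 48 31 [0.4251 0.1023 0.048 ]
cover_center mask 0.89 [225. 167. 284. 227.] 1865 z pct [0.0386 0.0468 0.0484] circ 254 196 31 [0.5565 0.2579 0.048 ]
1524 0.04712320911291945 [0.56012151 0.25815736] [0.05116402 0.05087292]
(559.7418212890625, 258.4636535644531) 26.134069442749023
percentiles [[0.53550209 0.23385312]
 [0.58374771 0.28247519]]
```

```bash
python3 -m pendant '[{"rotation":[0,0,0],"dp":[-0.002,0.007,0.2],"fingers":0},{"rotation":[0,0,0],"dp":[-0.002,0.007,0.35],"fingers":0},{"rotation":[0,0,0],"dp":[-0.002,0.007,0.4],"fingers":0},{"rotation":[0,0,0],"dp":[-0.002,0.007,0.41],"fingers":0},{"rotation":[0,0,0],"dp":[-0.002,0.007,0.41],"fingers":0}]'
python3 -m pendant '[{"rotation":[0,0,0],"dp":[0,0,0],"fingers":255},{"rotation":[0,0,0],"dp":[0,0,0],"fingers":255},{"rotation":[0,0,0],"dp":[0,0,0],"fingers":255},{"rotation":[0,0,0],"dp":[0,0,0],"fingers":255},{"rotation":[0,0,0],"dp":[0,0,0],"fingers":255},{"rotation":[0,0,0],"dp":[0,0,0],"fingers":255}]'
```

```text
time_s: 3.52
position: [0.56, 0.2578, 0.0302]
tool_rot: [3.141, 0.002, 3.14]
contact_force: [-0.1, -0.0, 1.3]
width: 0.998
gripper_force: 0.0
time_s: 4.28
position: [0.5596, 0.2576, 0.0301]
tool_rot: [3.141, 0.001, 3.14]
contact_force: [-4.1, -2.0, 17.1]
width: 0.604
gripper_force: 59.7
```

```bash
python3 -m pendant '[{"rotation":[0,0,0],"dp":[0,0,-0.05],"fingers":255},{"rotation":[0,0,0],"dp":[0,0,-0.2],"fingers":255},{"rotation":[0,0,0],"dp":[0,0,-0.4],"fingers":255},{"rotation":[0,0,0],"dp":[0,0,-0.6],"fingers":255},{"rotation":[0,0,0],"dp":[0,0,-0.8],"fingers":255}]'
python3 -m pendant '[{"rotation":[0,0,0],"dp":[0.04,-0.16,0],"fingers":255},{"rotation":[0,0,0],"dp":[0.08,-0.34,0],"fingers":255},{"rotation":[0,0,0],"dp":[0.12,-0.52,0],"fingers":255},{"rotation":[0,0,0],"dp":[0.16,-0.7,0],"fingers":255},{"rotation":[0,0,0],"dp":[0.18,-0.88,0],"fingers":255},{"rotation":[0,0,0],"dp":[0.18,-1.0,0],"fingers":255},{"rotation":[0,0,0],"dp":[0.18,-1.0,0],"fingers":255},{"rotation":[0,0,0],"dp":[0.18,-1.0,0],"fingers":255}]'
python3 look.py w3 rim,stem_top,cover_center .1,.127,.21
```

```text
time_s: 4.9
position: [0.559, 0.2573, 0.2313]
tool_rot: [3.141, 0.001, 3.14]
contact_force: [0.7, 0.0, -0.4]
width: 0.603
gripper_force: 62.9
time_s: 5.9
position: [0.514, 0.0082, 0.2292]
tool_rot: [3.141, 0.0, 3.141]
contact_force: [-0.1, 1.1, -1.4]
width: 0.604
gripper_force: 62.9
5.9 [0.514  0.0082 0.2292] [3.1412e+00 4.0000e-04 3.1409e+00] [-0.11  0.35 -0.02  1.89  0.01  0.9   1.43] cam [0.439 0.008 0.371]
rim 0.68 248 191 [0.5188 0.0035 0.1   ]
rim mask 0.71 [223.  92. 267. 207.] 2897 z pct [0.0379 0.0785 0.1238] circ 246 148 57 [0.4756 0.0019 0.1   ]
rim mask 0.59 [  1. 178.  35. 223.] 1125 z pct [0.0324 0.056  0.0599] circ 13 198 22 [ 0.5267 -0.2476  0.1   ]
stem_top 0.6 245 199 [0.5187 0.0018 0.127 ]
stem_top mask 0.7 [237. 185. 260. 203.] 254 z pct [0.1065 0.1242 0.1277] circ 248 196 11 [0.5155 0.0044 0.127 ]
cover_center mask 0.91 [199. 202. 304. 302.] 5200 z pct [0.2321 0.2455 0.2471] circ 252 252 51 [0.5284 0.0085 0.21  ]
```

View pics/w3.png

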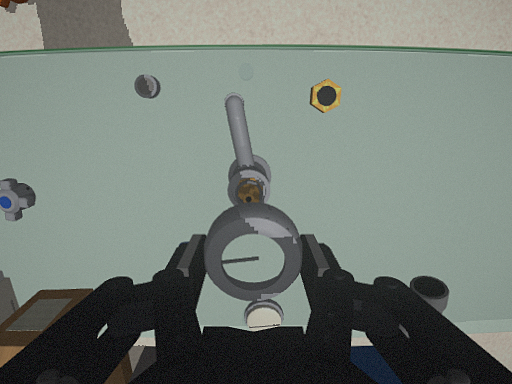

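The held cover's ring is at about (252,252), level between the pads, and the stem at (248,195) is partly hidden behind it. I'll back off a little so the rim shows.

```bash
python3 -m pendant '[{"rotation":[0,0,0],"dp":[-0.1,-0.02,0],"fingers":255},{"rotation":[0,0,0],"dp":[-0.2,-0.02,0],"fingers":255},{"rotation":[0,0,0],"dp":[-0.2,-0.02,0],"fingers":255},{"rotation":[0,0,0],"dp":[-0.2,-0.02,0],"fingers":255},{"rotation":[0,0,0],"dp":[-0.2,-0.02,0],"fingers":255}]'
python3 look.py w4 stem_top .127
cat > fit.py <<'E'
from h import *
import pickle,sys
from scipy.optimize import least_squares
cal,im,D,o=pickle.load(open(sys.argv[1]+'.pkl','rb'))
vv,uu=np.mgrid[0:384,0:512]
def pts(box):
    m=np.zeros((384,512),bool);m[box[1]:box[3],box[0]:box[2]]=1
    P=cloud(cal,D,m);return P
c=proj(cal,[.516,.003,.1]);print('px',c)
P=pts([int(c[0])-60,int(c[1])-60,int(c[0])+60,int(c[1])+60])
d=np.hypot(P[:,0]-.516,P[:,1]-.003)
def circ(Q):
    a,r=cv2.minEnclosingCircle((Q[:,:2]*1000).astype(np.float32));return np.round(a,1),round(r,1),len(Q),Q[:,:2].mean(0).round(4)*1000
for lo,hi in [(.096,.104),(.109,.115),(.122,.126),(.1255,.130)]:
    Q=P[(P[:,2]>lo)&(P[:,2]<hi)&(d<.035)]
    if len(Q)>5: print(lo,hi,circ(Q), (Q[:,:2].min(0)+Q[:,:2].max(0))/2, np.ptp(Q[:,:2],axis=0))
k=o['position']
c=proj(cal,[k[0],k[1],k[2]+.017]);P=pts([int(c[0])-70,int(c[1])-60,int(c[0])+70,int(c[1])+60])
r=P-k;Q=P[(abs(r[:,2]-.017)<.004)&(np.hypot(r[:,0],r[:,1])<.029)&(abs(r[:,1])<.0255)]
print('held',np.median(Q[:,2])-k[2],circ(Q),(Q[:,:2].min(0)+Q[:,:2].max(0))/2-k[:2],np.ptp(Q[:,:2],axis=0),'tcp',k)
e=circ(Q)[0]/1000-k[:2];print('held off',e)
cr=cv2.resize(im[130:250,180:320],(700,600),interpolation=cv2.INTER_CUBIC);save(sys.argv[1]+'c',cr)
E
python3 fit.py w3; python3 fit.py w4
```

```text
time_s: 6.88
position: [0.5634, 0.0025, 0.2289]
tool_rot: [-3.142, -0.0, 3.141]
contact_force: [-0.4, -0.2, -0.4]
width: 0.608
gripper_force: 62.9
6.875 [0.5634 0.0025 0.2289] [-3.1416e+00 -2.0000e-04  3.1406e+00] [-0.1   0.43 -0.01  1.77  0.01  0.95  1.45] cam [0.489 0.003 0.371]
stem_top 0.66 254 142 [0.5158 0.004  0.127 ]
stem_top mask 0.79 [243. 131. 265. 155.] 293 z pct [0.1003 0.1252 0.1277] circ 254 144 12 [0.5173 0.0038 0.127 ]
px [247.00902795 188.0542041 ]
0.096 0.104 (array([519. ,   4.2]), 22.0, 742, array([512.8,   4.3])) [0.51576459 0.00399935] [0.03748069 0.04305847]
0.109 0.115 (array([519. ,   4.3]), 13.8, 215, array([515.,   4.])) [0.51721975 0.00464509] [0.02319634 0.02655785]
0.122 0.126 (array([518. ,   4.6]), 9.8, 84, array([516. ,   4.7])) [0.51598626 0.00438884] [0.01317355 0.01868666]
0.1255 0.13 (array([515.9,   4.2]), 7.4, 94, array([517.9,   4.3])) [0.51586308 0.003446  ] [0.01249991 0.01300362]
held 0.01663708130744776 (array([513.8,   7.5]), 27.0, 4309, array([510.7,   8.2])) [-3.88510896e-04 -1.36214228e-06] [0.05104082 0.05099393] tcp [0.51395476 0.00819591 0.22919702]
held off [-0.00015476 -0.00069591]
px [252.57045629 138.92389456]
0.096 0.104 (array([519.1,   4.3]), 22.1, 1073, array([518.1,   4.4])) [0.51906999 0.00438767] [0.04358102 0.04298139]
0.109 0.115 (array([519.2,   4.2]), 13.7, 262, array([517.9,   4.2])) [0.51878597 0.00428839] [0.02596133 0.02617026]
0.122 0.126 (array([519.1,   4.2]), 10.2, 121, array([518.6,   4.2])) [0.51900651 0.00470987] [0.0194099  0.01856255]
0.1255 0.13 (array([518.2,   3.9]), 9.4, 128, array([518.7,   4.6])) [0.51703422 0.00338682] [0.01397096 0.01757678]
held 0.016572719723899593 (array([563.1,   1.9]), 27.0, 4325, array([560.2,   2.5])) [-6.51217356e-04 -2.72029979e-07] [0.05130656 0.05098924] tcp [0.56342242 0.00250547 0.2289099 ]
held off [-0.00032242 -0.00060547]
```

View pics/w4.png

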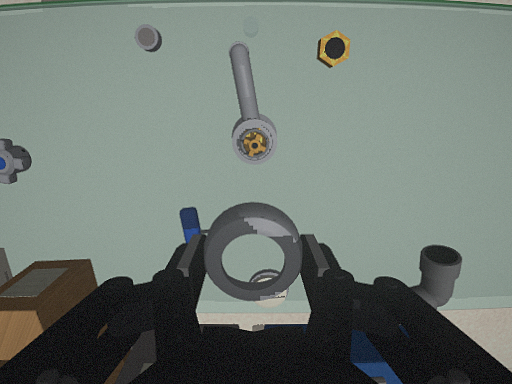

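The tap axis is at (0.519, 0.0043) at all four heights measured. In the crop the stem is at (254,143), and the cover is centred on the TCP. Next I'll go over the axis and lower in stages.

```bash
python3 -m pendant '[{"rotation":[0,0,0],"dp":[0.09,0.007,0.05],"fingers":255},{"rotation":[0,0,0],"dp":[0.176,0.007,0.15],"fingers":255},{"rotation":[0,0,0],"dp":[0.176,0.007,0.28],"fingers":255},{"rotation":[0,0,0],"dp":[0.176,0.007,0.35],"fingers":255},{"rotation":[0,0,0],"dp":[0.176,0.007,0.35],"fingers":255},{"rotation":[0,0,0],"dp":[0.176,0.007,0.35],"fingers":255}]'
python3 - <<'E'
from h import *
o=get_obs();print(o['position'],o['contact_force'])
cal=eyes.calibration('wrist');im,D=eyes.get_image('wrist')
save('w5',cv2.resize(im[170:330,150:360],(788,600)))
E
```

```text
time_s: 7.78
position: [0.5203, 0.0043, 0.1421]
tool_rot: [3.142, 0.001, 3.14]
contact_force: [0.3, 0.1, -0.6]
width: 0.603
gripper_force: 62.9
[0.52028034 0.00425922 0.14206702] [ 0.28635179  0.12142095 -0.56207719]
```

View pics/w5.png

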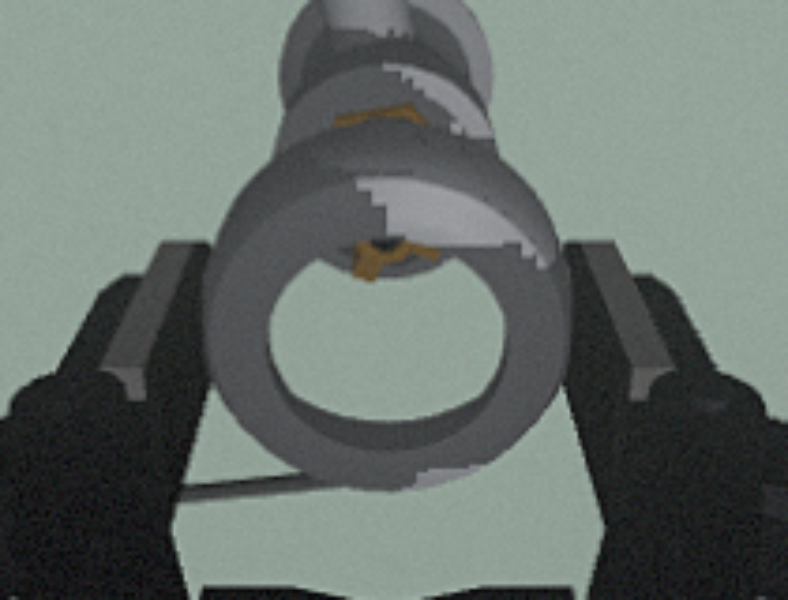

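The ring is centred between the pads, with the stem behind it on the same column at about (385,250). I'll lower it.

```bash
python3 -m pendant '[{"rotation":[0,0,0],"dp":[0.003,0,0.06],"fingers":255},{"rotation":[0,0,0],"dp":[0.003,0,0.11],"fingers":255},{"rotation":[0,0,0],"dp":[0.003,0,0.14],"fingers":255},{"rotation":[0,0,0],"dp":[0.003,0,0.14],"fingers":255}]'
python3 -m pendant '[{"rotation":[0,0,0],"dp":[0,0,0.02],"fingers":255},{"rotation":[0,0,0],"dp":[0,0,0.04],"fingers":255},{"rotation":[0,0,0],"dp":[0,0,0.06],"fingers":255},{"rotation":[0,0,0],"dp":[0,0,0.068],"fingers":255},{"rotation":[0,0,0],"dp":[0,0,0.068],"fingers":255}]'
```

```text
time_s: 8.32
position: [0.5188, 0.0042, 0.1056]
tool_rot: [-3.141, -0.001, 3.14]
contact_force: [0.2, -0.1, 0.0]
width: 0.604
gripper_force: 62.9
time_s: 8.95
position: [0.5192, 0.0042, 0.0892]
tool_rot: [-3.142, -0.0, 3.14]
contact_force: [-0.7, -0.4, -1.1]
width: 0.603
gripper_force: 62.9
```

```bash
python3 -m pendant '[{"rotation":[0,0,0],"dp":[0,0,0.005],"fingers":255},{"rotation":[0,0,0],"dp":[0,0,0.01],"fingers":255},{"rotation":[0,0,0],"dp":[0,0,0.01],"fingers":255}]'
```

```text
time_s: 9.32
position: [0.5191, 0.0042, 0.0868]
tool_rot: [-3.142, -0.0, 3.14]
contact_force: [-0.8, 0.3, -1.2]
width: 0.606
gripper_force: 62.9
```

```bash
python3 -m pendant '[{"rotation":[0,0,0],"dp":[0,0,0.004],"fingers":255},{"rotation":[0,0,0],"dp":[0,0,0.006],"fingers":255},{"rotation":[0,0,0],"dp":[0,0,0.006],"fingers":255}]'
```

```text
time_s: 9.7
position: [0.5193, 0.0042, 0.0862]
tool_rot: [3.142, 0.001, 3.14]
contact_force: [-7.5, 0.4, 19.9]
width: 0.604
gripper_force: 65.0
```

It touched down at TCP z 0.0863, as predicted. I'll let go, rise straight up and check.

```bash
python3 -m pendant '[{"rotation":[0,0,0],"dp":[0,0,-0.003],"fingers":0},{"rotation":[0,0,0],"dp":[0,0,-0.003],"fingers":0},{"rotation":[0,0,0],"dp":[0,0,-0.003],"fingers":0},{"rotation":[0,0,0],"dp":[0,0,-0.003],"fingers":0},{"rotation":[0,0,0],"dp":[0,0,-0.003],"fingers":0}]'
python3 -m pendant '[{"rotation":[0,0,0],"dp":[0,0,-0.1],"fingers":0},{"rotation":[0,0,0],"dp":[0,0,-0.3],"fingers":0},{"rotation":[0,0,0],"dp":[-0.08,0,-0.5],"fingers":0},{"rotation":[0,0,0],"dp":[-0.16,0,-0.57],"fingers":0},{"rotation":[0,0,0],"dp":[-0.16,0,-0.57],"fingers":0},{"rotation":[0,0,0],"dp":[-0.16,0,-0.57],"fingers":0}]'
cat > fit2.py <<'E'
from h import *
import pickle,sys
cal,im,D,o=pickle.load(open('w6.pkl','rb'))
c=proj(cal,[.519,.0043,.1]);c=[int(a) for a in c];print('px',c)
m=np.zeros((384,512),bool);m[c[1]-60:c[1]+60,c[0]-60:c[0]+60]=1
P=cloud(cal,D,m);A=np.array([.519,.0043]);d=np.hypot(*(P[:,:2]-A).T)
Q=P[(P[:,2]>.1)&(P[:,2]<.108)&(d<.032)]
print('cover',(Q[:,:2].min(0)+Q[:,:2].max(0))/2,np.ptp(Q[:,:2],axis=0),np.median(Q[:,2]))
pl=np.linalg.lstsq(np.c_[Q[:,:2]-A,np.ones(len(Q))],Q[:,2],rcond=None)[0];print('plane',pl)
# brass by colour
hsv=cv2.cvtColor(im,cv2.COLOR_RGB2HSV);b=(hsv[...,1]>90)&(hsv[...,0]>8)&(hsv[...,0]<35)&m
B=[onz(cal,u,v,.125)[:2]-A for v,u in np.argwhere(b) ];B=np.array(B);B=B[np.hypot(*B.T)<.014]
print(len(B),B.mean(0))
th=np.degrees(np.arctan2(B[:,1],B[:,0]));r=np.hypot(*B.T)
far=(r>.0065)&(r<.0105);print('n',far.sum(),'rib yaw mod 90:',np.degrees(np.angle(np.exp(4j*np.radians(th[far])).mean()))/4,abs(np.exp(4j*np.radians(th[far])).mean()))
print(np.histogram(th[far]%90,18,(0,90))[0])
save('w6c',cv2.resize(im[c[1]-30:c[1]+30,c[0]-40:c[0]+40],(800,600),interpolation=cv2.INTER_CUBIC))
E
python3 look.py w6 stem_top,cover_center .127,.104; python3 fit2.py
```

```text
time_s: 10.32
position: [0.5192, 0.0043, 0.086]
tool_rot: [-3.142, -0.0, 3.14]
contact_force: [-0.2, 1.4, -0.1]
width: 1.003
gripper_force: 0.0
time_s: 11.08
position: [0.5583, 0.0042, 0.2276]
tool_rot: [-3.141, -0.002, 3.14]
contact_force: [-0.2, 0.2, -0.8]
width: 1.0
gripper_force: 0.0
11.075 [0.5583 0.0042 0.2276] [-3.1414e+00 -1.6000e-03  3.1405e+00] [-0.1   0.42 -0.01  1.78  0.01  0.94  1.45] cam [0.484 0.005 0.37 ]
stem_top mask 0.58 [240. 138. 262. 164.] 279 z pct [0.1059 0.1252 0.1276] circ 253 150 12 [0.5179 0.005  0.127 ]
cover_center 0.79 250 145 [0.5157 0.0025 0.104 ]
cover_center 0.36 151 46 [ 0.429  -0.0844  0.104 ]
cover_center mask 0.65 [224. 120. 282. 173.] 1599 z pct [0.097  0.1028 0.1046] circ 253 148 28 [0.5184 0.005  0.104 ]
px [252, 147]
cover [0.5194114  0.00450796] [0.05130289 0.05146196] 0.10310652341797903
plane [0.00337476 0.00451416 0.10293652]
348 [-0.00224695  0.00036195]
n 177 rib yaw mod 90: -23.830832361058675 0.17793796718335067
[ 8  6  8  8  8  9  7  7 10  6 11 14 16 14 13 12 11  9]
```

View pics/w6c.png

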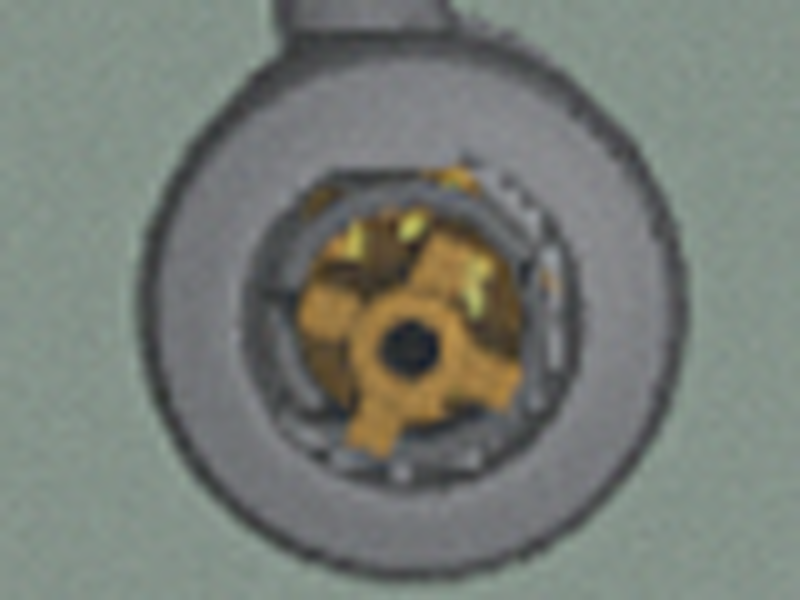

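The cover is seated: its top is at about z 0.104, the tilt is around 0.005 rad and it is centred within 0.5 mm. In the crop the rib tips are at (380,440), (510,385), (440,250) and (315,305). Next I'll go to the chrome handle.

```bash
python3 -m pendant '[{"rotation":[0,0,0],"dp":[0,-0.2,0],"fingers":0},{"rotation":[0,0,0],"dp":[0,-0.4,0],"fingers":0},{"rotation":[0,0,0],"dp":[0,-0.6,0],"fingers":0},{"rotation":[0,0,0],"dp":[0,-0.8,0],"fingers":0},{"rotation":[0,0,0],"dp":[0,-0.96,0],"fingers":0}]'
python3 -m pendant '[{"rotation":[0,0,0],"dp":[0.05,-0.14,0.1],"fingers":0},{"rotation":[0,0,0],"dp":[0.05,-0.23,0.15],"fingers":0},{"rotation":[0,0,0],"dp":[0.05,-0.23,0.15],"fingers":0},{"rotation":[0,0,0],"dp":[0.05,-0.23,0.15],"fingers":0}]'
python3 look.py w7 handle_center .06
python3 - <<'E'
from h import *
import pickle
cal,im,D,o=pickle.load(open('w6.pkl','rb'))
T=[onz(cal,212+a/10,117+b/10,.125)[:2] for a,b in [(380,440),(510,385),(440,250),(315,305)]]
T=np.array(T);print(T,T.mean(0))
for i in range(2):
    d=T[i]-T[i+2];print(np.degrees(np.arctan2(d[1],d[0])),np.linalg.norm(d))
E
```

```text
time_s: 11.95
position: [0.5583, -0.2379, 0.2283]
tool_rot: [-3.141, -0.0, 3.139]
contact_force: [1.0, 1.1, 0.3]
width: 0.999
gripper_force: 0.0
time_s: 12.45
position: [0.5471, -0.2921, 0.1913]
tool_rot: [3.141, 0.0, -3.141]
contact_force: [0.0, -0.0, 0.8]
width: 1.0
gripper_force: 0.0
12.45 [ 0.5471 -0.2921  0.1913] [ 3.1410e+00  5.0000e-04 -3.1415e+00] [ 0.37  0.56  0.04  1.66 -0.03  0.93  1.99] cam [ 0.473 -0.292  0.334]
handle_center mask 0.8 [221. 157. 272. 207.] 1425 z pct [0.0464 0.0579 0.0607] circ 246 181 26 [ 0.5423 -0.2983  0.06  ]
[[ 0.52756129  0.00228741]
 [ 0.52265588  0.0138427 ]
 [ 0.51077076  0.00761683]
 [ 0.51554656 -0.00337681]] [0.51913362 0.00509253]
-17.609765405411114 0.017616035459299066
67.56602668842767 0.018629381445108756
```

View pics/w7.png

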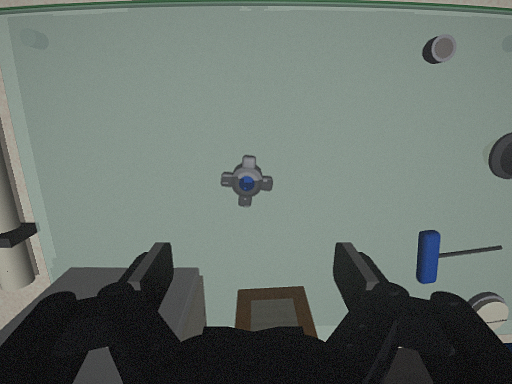

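The chrome handle is at (246,181), with its blue spot on top. I'll measure its arm yaw and centre from the depth.

```bash
cat > hf.py <<'E'
from h import *
import pickle,sys
from scipy.optimize import minimize
cal,im,D,o=pickle.load(open(sys.argv[1]+'.pkl','rb'))
z0=float(sys.argv[2]);g=np.array([float(sys.argv[3]),float(sys.argv[4])]) # base z, guess
c=proj(cal,[g[0],g[1],z0+.028]);c=[int(a) for a in c]
m=np.zeros((384,512),bool);m[max(0,c[1]-45):c[1]+45,max(0,c[0]-45):c[0]+45]=1
P=cloud(cal,D,m);P=P[(abs(P[:,2]-z0-.028)<.005)&(np.hypot(*(P[:,:2]-g).T)<.036)][:,:2]
# signed-distance style: cross model density; cost = outside pts - inside area coverage
gx=np.linspace(-.031,.031,63);G=np.array(np.meshgrid(gx,gx)).reshape(2,-1).T
def ins(q): a=abs(q);return (np.hypot(*q.T)<.017)|((a.min(1)<.007)&(a.max(1)<.027))
from scipy.spatial import cKDTree
T=cKDTree(P)
def cost(p):
    t=p[2];R=np.array([[np.cos(t),-np.sin(t)],[np.sin(t),np.cos(t)]])
    s=np.array(p[:2])
    q=(P-s)@R
    M=ins(G);d=np.minimum(T.query(G[M]@R.T+s)[0],.004)
    return (~ins(q)).mean()+ d.mean()/.002
best=min((( cost((g[0]+x,g[1]+y,np.radians(a))),x,y,a) for x in np.arange(-.004,.0041,.001) for y in np.arange(-.004,.0041,.001) for a in range(-45,45,5)))
r=minimize(cost,[g[0]+best[1],g[1]+best[2],np.radians(best[3])],method='Nelder-Mead',options=dict(initial_simplex=np.array([g[0]+best[1],g[1]+best[2],np.radians(best[3])])+np.array([[0,0,0],[.001,0,0],[0,.001,0],[0,0,.07]])))
print(len(P),'best',best,'->',r.x[:2].round(4),np.degrees(r.x[2]).round(1),round(r.fun,3))
E
python3 hf.py w7 0.03 .543 -.296
```

```text
1313 best (np.float64(0.23852660004389123), np.float64(0.001), np.float64(-0.002), -5) -> [ 0.5446 -0.2982] -6.3 0.219
```

```bash
python3 -m pendant '[{"rotation":[0,0,0.12],"dp":[0.01,-0.024,0.15],"fingers":0},{"rotation":[0,0,0.12],"dp":[0.01,-0.024,0.3],"fingers":0},{"rotation":[0,0,0.12],"dp":[0.01,-0.024,0.3],"fingers":0},{"rotation":[0,0,0.12],"dp":[0.01,-0.024,0.3],"fingers":0}]'
python3 look.py w8 handle_center .058;python3 hf.py w8 0.03 .5446 -.298
```

```text
time_s: 13.1
position: [0.5447, -0.2992, 0.1176]
tool_rot: [-3.141, 0.001, 3.047]
contact_force: [0.2, 0.6, 0.9]
width: 1.0
gripper_force: 0.0
13.1 [ 0.5447 -0.2992  0.1176] [-3.1412e+00  1.5000e-03  3.0468e+00] [ 0.37  0.65  0.06  1.71 -0.05  0.78  1.93] cam [ 0.47  -0.292  0.26 ]
handle_center 0.94 253 203 [ 0.5395 -0.2977  0.058 ]
handle_center mask 0.94 [219. 173. 290. 244.] 2476 z pct [0.0471 0.0577 0.0606] circ 253 207 34 [ 0.5423 -0.2981  0.058 ]
2223 best (np.float64(0.19711209090411794), np.float64(0.0), np.float64(0.0), -5) -> [ 0.5443 -0.2985] -5.3 0.178
```

```bash
python3 -m pendant '[{"rotation":[0,0,0],"dp":[0.001,0.002,0.15],"fingers":0},{"rotation":[0,0,0],"dp":[0.001,0.002,0.28],"fingers":0},{"rotation":[0,0,0],"dp":[0.001,0.002,0.322],"fingers":0},{"rotation":[0,0,0],"dp":[0.001,0.002,0.322],"fingers":0}]'
python3 -m pendant '[{"rotation":[0,0,0],"dp":[0,0,0],"fingers":255},{"rotation":[0,0,0],"dp":[0,0,0],"fingers":255},{"rotation":[0,0,0],"dp":[0,0,0],"fingers":255},{"rotation":[0,0,0],"dp":[0,0,0],"fingers":255},{"rotation":[0,0,0],"dp":[0,0,0],"fingers":255}]'
python3 -m pendant '[{"rotation":[0,0,0],"dp":[0,0,-0.05],"fingers":255},{"rotation":[0,0,0],"dp":[0,0,-0.2],"fingers":255},{"rotation":[0,0,0],"dp":[0,0,-0.4],"fingers":255},{"rotation":[0,0,0],"dp":[0,0,-0.6],"fingers":255},{"rotation":[0,0,0],"dp":[0,0,-0.8],"fingers":255},{"rotation":[0,0,0],"dp":[0,0,-0.8],"fingers":255}]'
```

```text
time_s: 13.75
position: [0.5438, -0.2989, 0.0361]
tool_rot: [-3.141, 0.0, 3.046]
contact_force: [0.5, 0.3, 1.0]
width: 1.003
gripper_force: 0.0
time_s: 14.38
position: [0.5442, -0.2991, 0.0371]
tool_rot: [-3.141, 0.002, 3.046]
contact_force: [-3.4, 1.9, 13.2]
width: 0.616
gripper_force: 60.9
time_s: 15.12
position: [0.545, -0.2996, 0.2403]
tool_rot: [-3.139, 0.007, 3.046]
contact_force: [-0.1, 0.1, -1.8]
width: 0.613
gripper_force: 63.9
```

```bash
python3 -m pendant '[{"rotation":[0,0,0],"dp":[0.01,0.16,0],"fingers":255},{"rotation":[0,0,0],"dp":[0.02,0.34,0],"fingers":255},{"rotation":[0,0,0],"dp":[0.03,0.52,0],"fingers":255},{"rotation":[0,0,0],"dp":[0.04,0.7,0],"fingers":255},{"rotation":[0,0,0],"dp":[0.045,0.86,0],"fingers":255},{"rotation":[0,0,0],"dp":[0.045,0.96,0],"fingers":255}]'
python3 -m pendant '[{"rotation":[0,0,0.1],"dp":[0.01,0.12,0],"fingers":255},{"rotation":[0,0,0.22],"dp":[0.012,0.2,0],"fingers":255},{"rotation":[0,0,0.325],"dp":[0.012,0.256,0],"fingers":255},{"rotation":[0,0,0.325],"dp":[0.012,0.256,0],"fingers":255},{"rotation":[0,0,0.325],"dp":[0.012,0.256,0],"fingers":255},{"rotation":[0,0,0.325],"dp":[0.012,0.256,0],"fingers":255}]'
python3 look.py w9 stem_top,handle_center .127,.262
python3 - <<'E'
from h import *
import pickle
cal,im,D,o=pickle.load(open('w9.pkl','rb'));k=o['position']
c=proj(cal,[.519,.0043,.1]);c=[int(a) for a in c]
m=np.zeros((384,512),bool);m[c[1]-45:c[1]+45,c[0]-45:c[0]+45]=1
P=cloud(cal,D,m);d=np.hypot(P[:,0]-.519,P[:,1]-.0043)
for lo,hi,R in [(.1,.108,.032),(.109,.115,.03),(.121,.126,.03)]:
    Q=P[(P[:,2]>lo)&(P[:,2]<hi)&(d<R)];a,r=cv2.minEnclosingCircle((Q[:,:2]*1000).astype(np.float32));print(lo,np.round(a,1),round(r,1),((Q[:,:2].min(0)+Q[:,:2].max(0))/2).round(4),len(Q))
# held handle: heights above TCP
c2=proj(cal,[k[0],k[1],k[2]+.02]);c2=[int(a) for a in c2];m[:]=0;m[c2[1]-80:c2[1]+80,c2[0]-70:c2[0]+70]=1
P=cloud(cal,D,m);d=np.hypot(*(P[:,:2]-k[:2]).T);h=P[d<.016][:,2]-k[2];print('hub top over tcp',np.median(h),np.percentile(h,[5,95]))
Q=P[(d<.03)&(abs(P[:,2]-k[2]-np.median(h)+.001)<.004)]
hh=Q[:,2]-k[2]
ext=P[(d<.02)&(P[:,2]-k[2]>np.median(h)-.0015)];a,r=cv2.minEnclosingCircle((ext[:,:2]*1000).astype(np.float32));print('hub circ off',np.array(a)/1000-k[:2],r)
A=np.c_[ext[:,:2]-k[:2],np.ones(len(ext))];print('plane',np.linalg.lstsq(A,ext[:,2],rcond=None)[0])
pickle.dump(None,open('x.pkl','wb'))
u,v=proj(cal,[.519,.0043,.125]).astype(int)
tile=np.hstack([cv2.resize(im[v-30:v+30,u-30:u+30],(400,400),interpolation=3),cv2.resize(im[c2[1]-75:c2[1]+75,c2[0]-75:c2[0]+75],(400,400),interpolation=3)]);save('w9c',tile);print(u,v,c2)
E
python3 hf.py w9 0.2353 .56 .004
```

```text
time_s: 15.88
position: [0.5548, -0.0566, 0.2353]
tool_rot: [3.141, -0.001, 3.048]
contact_force: [0.2, -0.5, -1.4]
width: 0.616
gripper_force: 63.8
time_s: 16.62
position: [0.5583, 0.0044, 0.2355]
tool_rot: [-3.141, -0.0, 2.791]
contact_force: [-0.8, 0.2, -1.9]
width: 0.611
gripper_force: 63.8
16.625 [0.5583 0.0044 0.2355] [-3.1414 -0.      2.791 ] [-0.16  0.41  0.07  1.78 -0.03  0.95  1.14] cam [0.488 0.03  0.378]
stem_top 0.74 235 150 [0.5159 0.0032 0.127 ]
stem_top mask 0.48 [226. 140. 246. 164.] 247 z pct [0.1088 0.1252 0.1275] circ 238 151 11 [0.5176 0.0052 0.127 ]
handle_center 0.75 253 254 [0.5491 0.0083 0.262 ]
handle_center mask 0.93 [206. 207. 306. 310.] 5916 z pct [0.2436 0.2558 0.2587] circ 253 259 52 [0.5515 0.0074 0.262 ]
0.1 [519.7   4.6] 26.1 [0.5199 0.0048] 1295
0.109 [518.8   4.3] 13.6 [0.5188 0.0044] 242
0.121 [518.8   4.3] 9.8 [0.5188 0.0046] 122
hub top over tcp 0.02269473200083083 [0.01938229 0.07955885]
hub circ off [9.35856921e-05 1.81095342e-04] 19.907960891723633
plane [-2.54124676  0.9363731   0.26844676]
237 152 [252, 265]
640 best (np.float64(1.2759444293250068), np.float64(-0.002), np.float64(0.0), -40) -> [0.558  0.0039] -41.2 1.275
```

View pics/w9c.png

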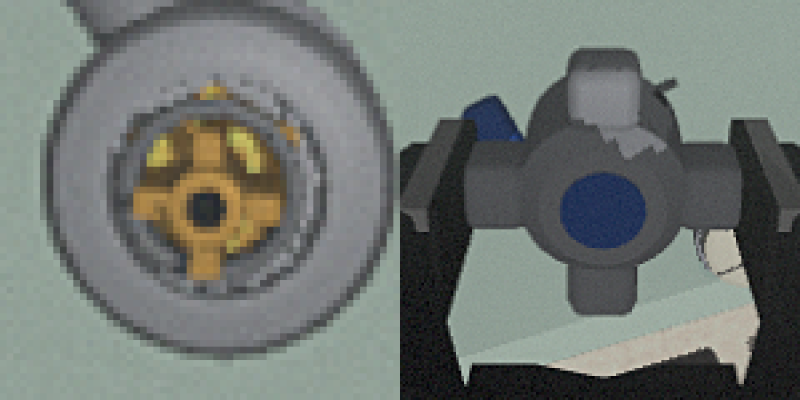

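The ribs (left tile) and the handle arms (right tile) now line up with the same tool axes to within a couple of degrees. I'll work out the held offset from the blue spot and hub.

```bash
cat > off.py <<'E'
from h import *
import pickle,sys
cal,im,D,o=pickle.load(open(sys.argv[1]+'.pkl','rb'));k=o['position']
hsv=cv2.cvtColor(im,cv2.COLOR_RGB2HSV);b=((hsv[...,0]>105)&(hsv[...,0]<130)&(hsv[...,1]>120)).astype(np.uint8)
n,L,S,C=cv2.connectedComponentsWithStats(b)
for i in range(1,n):
    if S[i,4]>150 and abs(C[i][0]-253)<20 and abs(C[i][1]-268)<15:
        dz=np.median(cloud(cal,D,L==i)[:,2]);p=onz(cal,*C[i],dz);e=(p-k)[:2];y=o['tool_rot'][2]
        tx=np.array([np.cos(y),np.sin(y)]);ty=np.array([np.sin(y),-np.cos(y)])
        print(C[i],S[i],'top z-tcp',dz-k[2],'off world',e,'off tool',e@tx,e@ty)
        d=np.array([.5189,.0044])-p[:2];print('move tool x,y frac',d@tx/.25,d@ty/.25)
E
python3 off.py w9; sed -i 's/c\[1\]-45):c\[1\]+45,max(0,c\[0\]-45):c\[0\]+45/c[1]-75):c[1]+75,max(0,c[0]-75):c[0]+75/' hf.py; python3 hf.py w9 0.2282 .558 .004
```

```text
[252.78354978 268.6984127 ] [237 255  32  28 693] top z-tcp 0.022904388690791366 off world [0.00027388 0.00028946] off tool -0.00015779275281151972 0.0003659194816871801
move tool x,y frac 0.14861584563717994 -0.05542349820237438
5656 best (np.float64(0.20499721507153446), np.float64(0.0), np.float64(0.001), -20) -> [0.5581 0.005 ] -20.4 0.203
```

```bash
python3 -m pendant '[{"rotation":[0,0,0],"dp":[0.08,-0.03,0.05],"fingers":255},{"rotation":[0,0,0],"dp":[0.148,-0.055,0.12],"fingers":255},{"rotation":[0,0,0],"dp":[0.148,-0.055,0.25],"fingers":255},{"rotation":[0,0,0],"dp":[0.148,-0.055,0.34],"fingers":255},{"rotation":[0,0,0],"dp":[0.148,-0.055,0.34],"fingers":255},{"rotation":[0,0,0],"dp":[0.148,-0.055,0.34],"fingers":255}]'
```

```text
time_s: 17.62
position: [0.5194, 0.0049, 0.1514]
tool_rot: [3.141, 0.001, 2.791]
contact_force: [0.2, -0.3, -1.7]
width: 0.615
gripper_force: 63.7
```

```bash
python3 -m pendant '[{"rotation":[0,0,0],"dp":[0.001,-0.003,0.04],"fingers":255},{"rotation":[0,0,0],"dp":[0.001,-0.003,0.07],"fingers":255},{"rotation":[0,0,0],"dp":[0.001,-0.003,0.098],"fingers":255},{"rotation":[0,0,0],"dp":[0.001,-0.003,0.098],"fingers":255}]'
python3 -m pendant '[{"rotation":[0,0,0],"dp":[0,0,0.008],"fingers":255},{"rotation":[0,0,0],"dp":[0,0,0.016],"fingers":255},{"rotation":[0,0,0],"dp":[0,0,0.024],"fingers":255},{"rotation":[0,0,0],"dp":[0,0,0.024],"fingers":255}]'
```

```text
time_s: 18.12
position: [0.5182, 0.0044, 0.1255]
tool_rot: [-3.141, -0.001, 2.791]
contact_force: [0.7, -0.7, -2.3]
width: 0.613
gripper_force: 63.8
time_s: 18.62
position: [0.5184, 0.0044, 0.12]
tool_rot: [-3.142, -0.0, 2.791]
contact_force: [-0.6, 0.6, -2.0]
width: 0.613
gripper_force: 63.8
```

The handle is already below the rib tops with no contact force, so it has meshed. I'll press on down.

```bash
python3 -m pendant '[{"rotation":[0,0,0],"dp":[0,0,0.008],"fingers":255},{"rotation":[0,0,0],"dp":[0,0,0.016],"fingers":255},{"rotation":[0,0,0],"dp":[0,0,0.022],"fingers":255},{"rotation":[0,0,0],"dp":[0,0,0.022],"fingers":255},{"rotation":[0,0,0],"dp":[0,0,0.022],"fingers":255}]'
```

```text
time_s: 19.25
position: [0.5186, 0.0044, 0.1147]
tool_rot: [3.141, 0.0, 2.791]
contact_force: [-1.7, -0.7, 6.2]
width: 0.612
gripper_force: 64.6
```

```bash
python3 -m pendant '[{"rotation":[0,0,0],"dp":[0,0,0.004],"fingers":255},{"rotation":[0,0,0],"dp":[0,0,0.008],"fingers":255},{"rotation":[0,0,0],"dp":[0,0,0.008],"fingers":255},{"rotation":[0,0,0],"dp":[0,0,0.008],"fingers":255}]'
```

```text
time_s: 19.75
position: [0.5186, 0.0044, 0.113]
tool_rot: [3.141, 0.001, 2.791]
contact_force: [-3.8, 0.0, 14.4]
width: 0.615
gripper_force: 65.6
```

```bash
python3 -m pendant '[{"rotation":[0,0,0],"dp":[0,0,0.002],"fingers":255},{"rotation":[0,0,0],"dp":[0,0,0.002],"fingers":255},{"rotation":[0,0,0],"dp":[0,0,0.002],"fingers":255},{"rotation":[0,0,0],"dp":[0,0,0.002],"fingers":255},{"rotation":[0,0,0],"dp":[0,0,0.002],"fingers":255},{"rotation":[0,0,0],"dp":[0,0,0.002],"fingers":255}]'
python3 look.py w10 handle_center .134; python3 off.py w10; python3 hf.py w10 .106 .5189 .0044; python3 -c "
from h import *;o=get_obs();print(o['position'],o['contact_force'],abs(o['joint_velocities']).max())"
```

```text
time_s: 20.5
position: [0.5187, 0.0044, 0.1129]
tool_rot: [3.141, 0.001, 2.791]
contact_force: [-6.0, 0.1, 22.0]
width: 0.618
gripper_force: 66.5
20.5 [0.5187 0.0044 0.1129] [3.1412e+00 7.0000e-04 2.7908e+00] [-0.16  0.52  0.05  1.98 -0.04  0.63  1.14] cam [0.449 0.03  0.255]
handle_center 0.69 252 251 [0.5108 0.0074 0.134 ]
handle_center mask 0.93 [201. 207. 309. 312.] 6047 z pct [0.121  0.1333 0.1362] circ 253 259 54 [0.515 0.006 0.134]
[252.78192253 268.80344333] [237 255  32  28 697] top z-tcp 0.02304717061807643 off world [0.00025796 0.00027113] off tool -0.00014906571782224266 0.0003432679716146361
move tool x,y frac -0.00029715909453658507 -0.0010473006214705737
5625 best (np.float64(0.2193395904894634), np.float64(0.0), np.float64(0.0), -20) -> [0.5184 0.005 ] -20.3 0.199
[0.51868404 0.00438755 0.11292035] [-6.71323965 -0.17001873 22.06156648] 0.001735433010761958
```

View pics/w10.png

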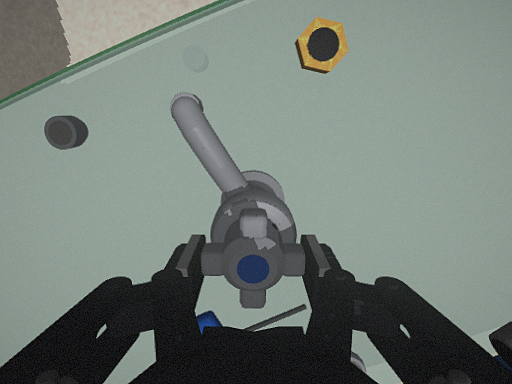

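The handle is home: its top is at z 0.136 as expected, it is centred, and the force rises steeply (24 N of push) with no further travel. The image shows it upright between the pads at (253,268), over the seated cover.

```bash
python3 -c "
from rig import ctrl;print(ctrl.sign_off())"
```

```text
the job is handed in; nothing more can be done
None
```

I handed the job in at about 20.5 s: the cover is seated level on the rim and released, and the chrome handle is meshed and held fully home against the spring with about 24 N of push; the sign-off gave no verdict.

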